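# Eject the key and hold the drive enclosure unlocked

### The arm

A 6-joint arm with a two-finger parallel gripper is mounted at the origin on the work surface. World frame = base frame: x ahead of the robot, y to its left, z up, the work surface at z = 0. Lengths are in m, angles in rad, forces in N, time in s.
With the tool pointing down it reaches from about 0.35 to 1 m from the base axis. Payload 7.1 kg.
Tool frame: the origin (TCP) lies on the mounting face of the last link; the fingertips stand 173 mm ahead of it and the grasp point (between the pads) lies 155 mm ahead of it; z points along the fingers, y is the line along which they close (so a half turn about z gives the same grasp; the last joint's range is limited). The gripper opens to 85 mm and grips with 20 to 120 N. Pads are 22 mm wide; open, the fingers measure 114 mm over their backs; the gripper's body (76 mm by 85 mm) begins 54 mm behind the grasp point. The pads swing forward as they close: fully open they stand 13 mm farther back than shut.
Start: joints at [-1.284, 0.423, 1.63, -0, 1.089, -0.019], TCP at [0.188, -0.596, 0.405] pointing down, gripper open.
Joint ranges: [-3, 3], [-0.9, 2.11], [0.09, 2.58], [-1.31, 4.45], [0.11, 2.69], [-2.54, 2.54]. Speed limits (rad/s): [2.39, 2.39, 3.01, 3.14, 3.14, 3.14].

### API

Orientations are given as a unit quaternion [w, x, y, z].
In Python, from plant import ctrl, optics, finish_job gives the robot as it stands.
- The arm moves only by the shell command python3 -m crank 'ROWS'. ROWS is JSON, a list of rows, each a list of 3 entries, a list of its own where there are three numbers: the turn, a rotation vector about the tool's x, y, z in rad, then the shift along the tool's x, y, z in cm, then the closure, from 0 (fully open) to 1 (shut). In form: [[[ax, ay, az], [dx, dy, dz], hand], ...]. A call has 1 to 20 rows; each row shifts and turns the commanded pose from where the row before left it, along the tool's axes as they then stand; what a row does not reach is not made up. A row lasts 1/8 s, in which the tool goes at most 62.5 mm and 10.7 degrees, less where a joint would pass 70% of its speed; a pose out of reach is approached as far as the arm can. A call is refused whole if a number of a shift passes 6.25 or a number of a turn 0.188, either way. A call with a gripper value outside its range is refused whole. The fingers move at their own pace and stop on an object; the grip force is fixed at half the most. Time passes only in rows, so rows that do not move let the fingers close. It gives the time, the measured TCP pose, the force, the opening and the grip force at its end, in the units of the state.
- ctrl.sense(): the state, without advancing time (a new reading comes with each control period).
- optics.get_image(name): name is "scene" or "top"; returns a dict with "image" (384x512x3 uint8, red, green, blue), "fovy" (degrees; the focal length in pixels is half the picture's height over the tangent of half this angle, whatever the lens; pixels are square), "cx", "cy" (the principal point, pixels), "distortion" ([k1, k2, p1, p2, k3] as OpenCV has them; the pictures are not rectified), "extrinsics" (4x4, takes a point from camera to world coordinates). Camera axes: x right, y up, looking along -z (the intrinsics and any distortion apply to the point x, -y, -z); pixel columns grow to the right and rows downward; lengths in m; the calibration is good to about 2 mm. A picture is of the moment at which its call begins. There is no depth.
- finish_job(): hands the job in; it is judged then, once.
The state is a dict: "clock": time; "joint_pos": joint angles; "qd": joint speeds; "joint_efforts": joint torques, N m; "position": TCP position; "tcp_rot": TCP orientation; "force": force on the tool from outside, world axes, zero at the start; "torque": the same for the moment, N m; "opening": finger opening in m; "grasp_force": force on a finger pad.
Only numpy, scipy, OpenCV 4.12 (cv2) and the standard library are available. Lean on these libraries where they do the work, as an engineer would, in place of code of your own. Each camera call takes 0.05 s, during which the arm holds its last target. There are 200 camera calls.

### The job

Press the spring ejector slide on the key dock down to its stop so that the sunken key rises, pull the key out, and push it fully home into the lock on top of the silver drive enclosure; the pins are sticky, so wiggle it if it catches. Only then turn the key a quarter turn clockwise, seen from above, against the lock's return spring, and finish while still gripping the key and holding it turned, so that the bolt stays drawn. Leave the other things on the desk where they are.

Things in the scene. Friction and masses are not known exactly. Their poses are not given: they have to be found in the camera images.
- dock: Grey key dock fixed to the desk, 70 (x) x 130 (y) x 72 tall mm; origin at the centre of its underside, z up. The key stands upright in a well at x = 0, y = -32 mm; the ejector slide is at x = 0, y = +33 mm. At rest the key's top is flush with the dock's top, so it cannot be gripped. Pressing the ejector raises the key as far as the slide goes down.
- well_mouth (a point): Centre of the mouth of the key's well in the dock's top, 72 mm above the desk; mouth 13 (x) x 30 (y) mm, axes as the dock's. Two rubber pads in the well keep the raised key up and upright after the slide is let go; its bow then stands 20 mm proud. Pulling the key out takes about 2 N.
- ejector_top (a point): Centre of the top face of the ejector slide's square aluminium thumb plate, 26 x 26 mm and 8 thick; unpressed it stands 28 mm above the dock's top (100 mm above the desk). Its axes are those of the dock.
- ejector (a joint): Travel of the ejector slide, m: 0 up, 0.020 fully pressed straight down. Spring: about 2.5 N at the start and 7.5 N at the stop, plus about 2 N for the key's drag. It springs back up when let go.
- key: The key, 64 mm tall, upright in the dock, blade down; origin at the centre of the blade's tip, z up along the key, y across its width, x across its thickness. Steel blade z 0 to 34 mm, 12 (y) x 5 (x) mm, tip rounded; above it a flat steel bow with a black inlay, z 34 to 64 mm, 26 (y) x 9 (x) mm, to be pinched across its 9 mm. 30 g. The same when turned half round.
- key_tip (a point): Centre of the tip of the key's blade (the key's origin).
- key_bow (a point): Centre of the top of the key's bow, 64 mm from the tip. Its axes are those of the key.
- enclosure: Silver aluminium drive enclosure fixed to the desk, 180 (x) x 130 (y) x 110 tall mm; origin at the centre of its underside, z up. The lock is let upright into its top, 45 mm from the origin towards -x; steel collar round it 44 mm wide, top 116 mm above the desk. Beside it a flat bolt under two wire staples, up to 14 mm above the top.
- lock_mouth (a point): Centre of the lock plug's mouth, on its vertical axis, 114 mm above the desk; turns with the plug: z up, y along the keyway, x across it. Keyway 14 (y) x 6.4 (x) mm, 30 mm deep from here; its top 5.5 mm is a funnel opening to 21 x 13 mm. Fully home the key's tip is 30 mm below this point, on the keyway's floor, and the bow's underside 4 mm above it.
- lock (a joint): Turn of the lock's plug, rad: 0 at rest (ready for the key), grows clockwise seen from above, stop at 1.571. Spring return about 0.02 Nm at rest, 0.08 Nm at the stop. The key has about 0.1 rad of play, so the plug lags it. Two spring pins 12 and 20 mm down rub on the blade's flat sides: pushing past each takes some 5 to 15 N, less with a wiggle.
- drive: Bystander, to be left alone: blue rubberized portable drive, flat slab 75 x 112 x 14 mm; origin at the centre of its underside.
- coaster: Bystander, to be left alone: round glass coaster, diameter 90, 7 thick mm; origin at the centre of its underside.
- pencup: Bystander, to be left alone: white ceramic pen cup with pens, diameter 76, 95 tall, 150 with its pens mm; origin at the centre of its underside.
- mug: Bystander, to be left alone: white ceramic mug, diameter 80, 92 tall mm; origin at the centre of its underside.
- notebook: Bystander, to be left alone: grey cloth-bound notebook, 90 x 140 x 14 mm; origin at the centre of its underside.
- mouse: Bystander, to be left alone: white computer mouse, 100 x 58 x 32 mm; origin at the centre of its underside.
- stapler: Bystander, to be left alone: black stapler, 135 x 34 x 40 mm; origin at the centre of its underside.
Not all that is in view belongs to the job. What is shaped like the enclosure but brown or yellow is not meant. Leave any red look-alike of the dock alone.

How it is judged:
By the outcome, as a careful person would: the job done as asked, in the order asked, and still so for the second after the job is handed in, while the arm keeps its last pose, push and grip.
It also fails if it takes over 61 s, if anything falls off the work surface, if the arm or the gripper's body presses on something with over 40 N, if the wrist force passes 120 N, or if a joint passes its speed limit or range.

## Working session

There is one attempt and no reset: what is moved stays moved. The work goes in short steps, Python scripts to look and compute and a shell command to move; the robot and the scene stay as the last step left them, time stands still between calls to the robot, and variables do not carry over. Pictures are saved under pics/ and viewed, at most 10 in all, crops included, and the job is handed in when it is done.

```bash
mkdir -p pics; python3 - <<'E'
from plant import ctrl,optics
import cv2,numpy as np,pickle
s=ctrl.sense();print(s)
for n in("scene","top"):
    d=optics.get_image(n);pickle.dump(d,open(n+'0.pkl','wb'))
    print(n,d['fovy'],d['cx'],d['cy'],d['distortion'],np.round(d['extrinsics'],4).tolist())
    cv2.imwrite(f'pics/{n}0.png',cv2.resize(d['image'][:,:,::-1],(800,600),interpolation=cv2.INTER_CUBIC))
E
```

```text
{'clock': 0.0, 'joint_pos': array([-1.28402394e+00,  4.23848406e-01,  1.63068512e+00, -6.16523546e-07,
        1.08854921e+00, -1.89878564e-02]), 'qd': array([-0.00146468,  0.00094576,  0.00011739, -0.0015103 , -0.00016039,
        0.00054862]), 'joint_efforts': array([-4.51802371e-04, -5.57383704e+01, -2.81738913e+01, -1.34666666e-04,
        7.36885500e-03, -3.05127443e-06]), 'position': array([ 0.1880916 , -0.59574207,  0.40394267]), 'tcp_rot': array([-7.38337222e-04,  9.88336282e-01,  1.52285388e-01, -9.97281197e-05]), 'force': array([-0.05904103, -0.40854614,  0.67652646]), 'torque': array([-0.0362235 ,  0.04104982,  0.00655364]), 'grasp_force': 0.0, 'opening': 0.08538664928647381}
scene 45.09242487848221 255.07000375805663 190.01964883862908 [0.06568582 0.         0.         0.         0.        ] [[-0.8915, -0.2865, 0.3509, 1.0097], [0.4528, -0.5865, 0.6715, 0.8817], [0.0135, 0.7576, 0.6526, 0.9422], [0.0, 0.0, 0.0, 1.0]]
top 52.708753776628676 257.60848968093626 193.09266406519137 [-0.11161641  0.          0.          0.          0.        ] [[0.0015, 0.9959, -0.0903, 0.4488], [-1.0, 0.0013, -0.0031, -0.0064], [-0.003, 0.0903, 0.9959, 1.1213], [0.0, 0.0, 0.0, 1.0]]
```

View pics/scene0.png

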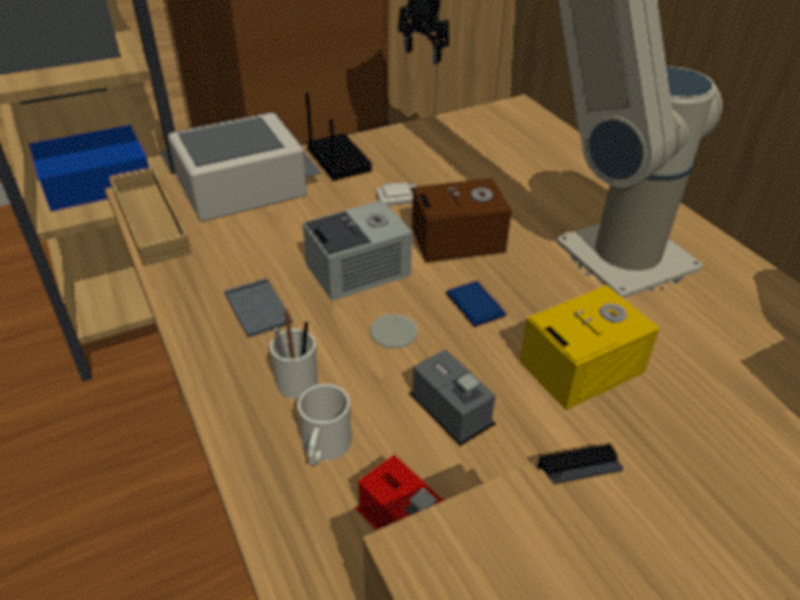

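View pics/top0.png

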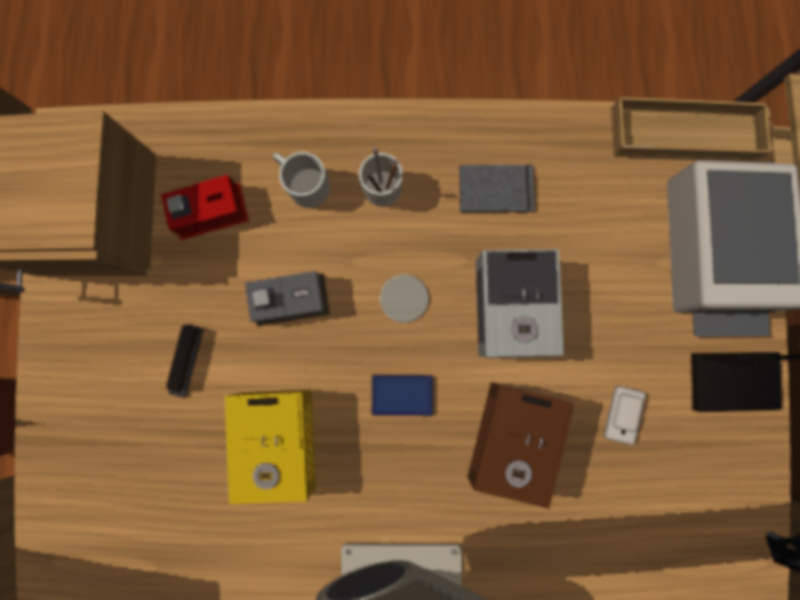

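The first views show these candidates (800x600 pixels, top view):
- **Dock:** grey (285,298) or red (205,205). I choose the grey one.
- **Enclosure:** silver (522,303), brown (522,445) or yellow (268,447). I choose the silver one, whose lock collar is at about (525,328).

I'll check both choices in close crops.

```bash
cat > h.py <<'E'
import numpy as np,cv2,pickle
def cam(d):
    f=d['image'].shape[0]/2/np.tan(np.radians(d['fovy'])/2)
    K=np.array([[f,0,d['cx']],[0,f,d['cy']],[0,0,1.]]);return K,np.array(d['distortion']),np.array(d['extrinsics'])
def ray(d,uv,z):
    K,D,E=cam(d);p=cv2.undistortPoints(np.array(uv,float).reshape(-1,1,2),K,D).reshape(-1,2)
    r=np.c_[p[:,0],-p[:,1],-np.ones(len(p))]@E[:3,:3].T;c=E[:3,3]
    return c+r*((z-c[2])/r[:,2])[:,None]
def proj(d,P):
    K,D,E=cam(d);q=(np.array(P,float).reshape(-1,3)-E[:3,3])@E[:3,:3]
    q=q*[1,-1,-1];return cv2.projectPoints(q,np.zeros(3),np.zeros(3),K,D)[0].reshape(-1,2)
def crop(d,u,v,w=80,h=60,s=5):
    return cv2.resize(d['image'][v:v+h,u:u+w,::-1],None,fx=s,fy=s,interpolation=cv2.INTER_CUBIC)
E
python3 - <<'E'
from h import *
t=pickle.load(open('top0.pkl','rb'));s=pickle.load(open('scene0.pkl','rb'))
a=np.hstack([crop(t,145,160),crop(t,295,155,80,60)])
b=np.hstack([crop(s,250,220),crop(s,190,125)])
cv2.imwrite('pics/c0.png',np.vstack([a,b]))
E
```

```text
(no output)
```

View pics/c0.png

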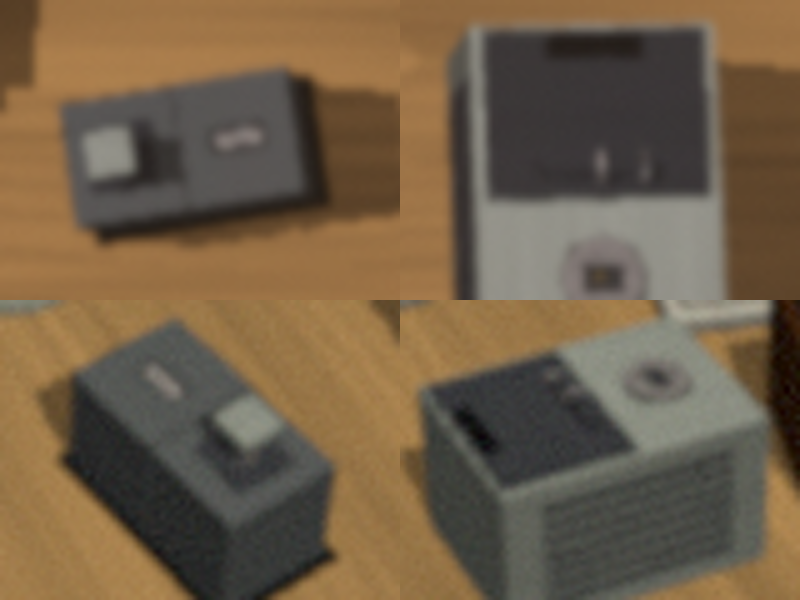

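```bash
cat > fit.py <<'E'
from h import *
from scipy.optimize import least_squares
t=pickle.load(open('top0.pkl','rb'));s=pickle.load(open('scene0.pkl','rb'))
R=lambda o,L:[((u+.5)/5-.5+o[0],(v+.5)/5-.5+o[1]) for u,v in L]
def fit(name,mt,pt,ms,ps,x0):
    def P(x,m):
        c,n=np.cos(x[2]),np.sin(x[2]);m=np.array(m)/1000
        return np.c_[x[0]+c*m[:,0]-n*m[:,1],x[1]+n*m[:,0]+c*m[:,1],m[:,2]]
    f=lambda x,o=0:np.r_[(proj(t,P(x,mt))-pt).ravel(),(proj(s,P(x,ms))-ps).ravel()]
    r=least_squares(f,x0,loss='soft_l1');print(name,np.round(r.x,4));print(np.round(r.fun.reshape(-1,2),1).tolist());return r.x,P
d=[(35,65,72),(35,-65,72),(-35,-65,72),(-35,65,72)]
K,E=(0,-32,72),(0,33,100)
x,P=fit('dock',d+[K,E],R((145,160),[(62,103),(288,68),(310,192),(80,228),(239,137),(108,154)]),
 [d[1],d[2],d[3],d[0],K,E],R((250,220),[(178,20),(332-254,75),(230,225),(332,165),(163,80),(250,123)]) if 0 else
 R((250,220),[(78,75),(178,20),(332,165),(230,225),(163,80),(250,123)]),[.45,.2,.1])
print(P(x,[K,E]).round(4))
e=[(90,65,110),(90,-65,110),(-90,-65,110),(-90,65,110)]
L=(-45,0,116)
x,P=fit('encl',e[:2]+[L],R((295,155),[(72,28),(312,25),(203,277)]),
 [e[0],e[1],e[2],e[3],L],R((190,125),[(105,195),(25,85),(280,18),(368,122),(258,80)]),[.45,-.2,0])
print(P(x,[(-45,0,114)]).round(4))
E
python3 fit.py
```

```text
dock [0.5546 0.2078 0.1539]
[[-1.3, -0.0], [-0.1, -0.3], [-0.9, 0.1], [-1.7, 0.1], [-0.4, 0.3], [0.1, -0.5], [-1.5, -1.6], [-0.4, -1.5], [1.3, -0.3], [0.0, 0.2], [-0.1, -0.7], [-0.5, -1.5]]
[[0.5595 0.1761 0.072 ]
 [0.5495 0.2404 0.1   ]]
encl [ 0.5392 -0.2028  0.0014]
[[-0.5, -0.4], [0.1, 0.3], [-1.0, 0.6], [-0.9, 0.4], [-1.1, -0.4], [-0.4, -0.8], [0.6, -0.6], [0.2, -1.1]]
[[ 0.4942 -0.2029  0.114 ]]
```

```bash
cat > blob.py <<'E'
from h import *
def cen(d,u,v,r,bright):
    g=d['image'][v-r:v+r+1,u-r:u+r+1].astype(float).mean(2);b=np.median(g)
    w=np.clip((g-b) if bright else (b-g),0,None);w[w<.35*w.max()]=0
    y,x=np.mgrid[v-r:v+r+1,u-r:u+r+1];return (x*w).sum()/w.sum(),(y*w).sum()/w.sum()
def px(o,u,v):return (u+.5)/5-.5+o[0],(v+.5)/5-.5+o[1]
E
python3 - <<'E'
from blob import *
t=pickle.load(open('top0.pkl','rb'));s=pickle.load(open('scene0.pkl','rb'))
for n,tt,ss,r,z,b in [('key',(193,187),(282,236),7,.072,1),('plate',(166,190),(299,244),9,.1,1),('keyway',(335,210),(241,140),5,.114,0)]:
    a=cen(t,*tt,r,b);c=cen(s,*ss,r,b);print(n,np.round(a,2),np.round(c,2),ray(t,a,z).round(4),ray(s,c,z).round(4))
E
```

```text
key [192.32 187.19] [282.3  235.93] [[0.5598 0.1753 0.072 ]] [[0.5609 0.1795 0.072 ]]
plate [165.5  190.28] [301.03 242.18] [[0.5485 0.2424 0.1   ]] [[0.5442 0.2409 0.1   ]]
keyway [335.28 210.04] [240.98 140.  ] [[ 0.4959 -0.2061  0.114 ]] [[ 0.4953 -0.2038  0.114 ]]
```

```bash
cat > to.py <<'E'
# usage: to.py x y z psi : tool-axes shift (cm) and turn (rad) from the measured pose to a tool-down target
import sys,numpy as np
from scipy.spatial.transform import Rotation as R
from plant import ctrl
s=ctrl.sense();q=s['tcp_rot'];A=R.from_quat(q[[1,2,3,0]])
x,y,z,p=map(float,sys.argv[1:])
T=R.from_matrix([[np.cos(p),np.sin(p),0],[np.sin(p),-np.cos(p),0],[0,0,-1]])
X=A.as_matrix()[:,0]
print('t',s['clock'],'pos',s['position'].round(4),'psi',round(np.arctan2(X[1],X[0]),4),'F',s['force'].round(1),'T',s['torque'].round(2),'open',round(s['opening'],4),'grip',round(s['grasp_force'],1))
print('shift cm',(A.inv().apply(np.array([x,y,z])-s['position'])*100).round(2),'turn',(A.inv()*T).as_rotvec().round(3))
E
r='[[0,0,0],[3.13,-3.63,0],1]'
python3 -m crank '[[[0,0,0],[3.13,-3.63,0],1],[[0,0,0],[3.13,-3.63,0],1],[[0,0,0],[3.13,-3.63,0],1],[[0,0,0],[3.13,-3.63,0],1],[[0,0,0],[3.13,-3.63,0],1],[[0,0,0],[3.13,-3.63,0],1],[[0,0,0],[3.13,-3.63,0],1],[[0,0,0],[3.13,-3.63,0],1],[[0,0,0],[3.13,-3.63,0],1],[[0,0,0],[3.13,-3.63,0],1],[[0,0,0],[3.13,-3.63,0],1],[[0,0,0],[3.13,-3.63,0],1],[[0,0,0],[3.13,-3.63,0],1],[[0,0,0],[3.13,-3.63,0],1],[[0,0,0],[3.13,-3.63,0],1],[[0,0,0],[3.13,-3.63,0],1],[[0,0,0],[3.13,-3.63,0],1],[[0,0,0],[3.13,-3.63,0],1],[[0,0,0],[3.13,-3.63,0],1]]' | tail -c 600
python3 -m crank '[[[0,0,-0.177],[0,0,0],1],[[0,0,-0.177],[0,0,0],1],[[0,0,-0.177],[0,0,0],1],[[0,0,-0.177],[0,0,0],1],[[0,0,-0.177],[0,0,0],1],[[0,0,-0.177],[0,0,0],1],[[0,0,-0.177],[0,0,0],1],[[0,0,-0.177],[0,0,0],1],[[0,0,0],[0,0,0],1],[[0,0,0],[0,0,0],1]]' | tail -c 600
python3 to.py 0.548 0.241 0.29 1.725
```

```text
clock: 2.48
position: [0.5479, 0.2423, 0.4044]
tcp_rot: [0.0, 0.988, 0.152, -0.0]
force: [0.5, -0.1, 0.1]
opening: 0.0002
grasp_force: 0.0
clock: 3.72
position: [0.5476, 0.2407, 0.4045]
tcp_rot: [-0.0, 0.653, 0.757, -0.0]
force: [0.0, -0.8, -0.1]
opening: -0.0002
grasp_force: 0.0
t 3.725 pos [0.5476 0.2407 0.4045] psi 1.7184 F [ 0.  -0.8 -0.1] T [ 0.01 -0.    0.  ] open -0.0002 grip 0.0
shift cm [ 0.02  0.05 11.45] turn [-0.     0.    -0.007]
```

```bash
python3 -m crank '[[[0,0,0],[0,0,3],1],[[0,0,0],[0,0,3],1],[[0,0,0],[0,0,3],1],[[0,0,0],[0,0,2.7],1],[[0,0,0],[0,0,0],1]]'
python3 - <<'E'
from h import *
from plant import optics,ctrl
t=optics.get_image('top');s=optics.get_image('scene')
p=ctrl.sense()['position']-[0,0,.173]
print(p,proj(t,p),proj(s,p))
cv2.imwrite('pics/c1.png',np.hstack([crop(t,140,150,80,90),crop(s,260,190,80,90)]))
E
```

```text
clock: 4.35
position: [0.5469, 0.2404, 0.2857]
tcp_rot: [-0.001, 0.653, 0.758, -0.002]
force: [-0.6, -0.5, -0.2]
opening: 0.0001
grasp_force: 0.0
[0.5479274  0.24091458 0.11525455] [[164.66799552 189.94660862]] [[300.22781441 238.40420425]]
```

View pics/c1.png

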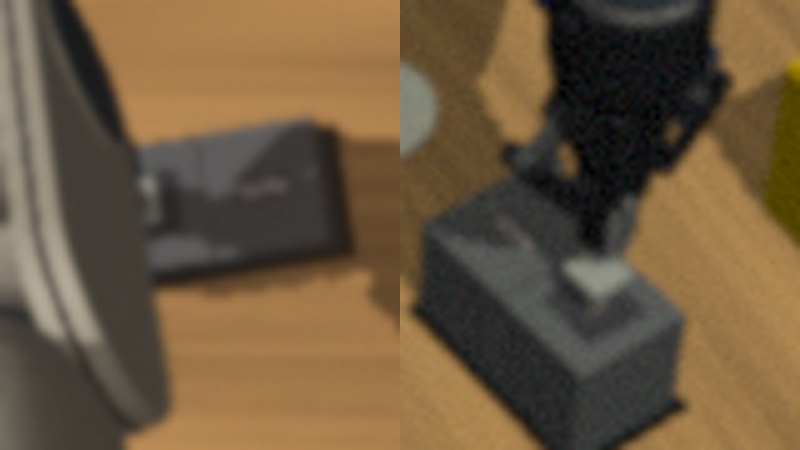

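The scene crop shows the closed fingertips at raw (299.5,239.5), where my projection puts (300.2,238.4). They are right above the plate, and the grey dock is confirmed. Now I'll press.

```bash
python3 -m crank '[[[0,0,0],[0,0,0.8],1],[[0,0,0],[0,0,0.6],1],[[0,0,0],[0,0,0.4],1],[[0,0,0],[0,0,0.4],1],[[0,0,0],[0,0,0.4],1],[[0,0,0],[0,0,0.3],1],[[0,0,0],[0,0,0],1]]'
python3 -m crank '[[[0,0,0],[0,0,0.2],1],[[0,0,0],[0,0,0.2],1],[[0,0,0],[0,0,0],1]]';python3 to.py 0.548 0.241 0.253 1.725
```

```text
clock: 5.32
position: [0.5479, 0.2409, 0.2593]
tcp_rot: [0.0, 0.652, 0.758, 0.0]
force: [-1.0, 0.3, 5.3]
opening: -0.0002
grasp_force: 3.0
clock: 5.7
position: [0.5479, 0.2408, 0.2555]
tcp_rot: [0.0, 0.652, 0.758, 0.0]
force: [-2.8, -0.6, 8.3]
opening: 0.0
grasp_force: 3.8
t 5.7 pos [0.5479 0.2408 0.2555] psi 1.7216 F [-2.8 -0.6  8.3] T [-0.11  0.3  -0.01] open 0.0 grip 3.8
shift cm [0.01 0.01 0.25] turn [ 0.001 -0.    -0.003]
```

```bash
python3 -m crank '[[[0,0,0],[0,0,0.2],1],[[0,0,0],[0,0,0.15],1],[[0,0,0],[0,0,0],1]]'
python3 -m crank '[[[0,0,0],[0,0,0.15],1],[[0,0,0],[0,0,0],1],[[0,0,0],[0,0,0],1]]'
```

```text
clock: 6.08
position: [0.548, 0.2409, 0.2533]
tcp_rot: [0.0, 0.652, 0.758, 0.001]
force: [-5.8, -2.3, 18.6]
opening: -0.0001
grasp_force: 9.7
clock: 6.45
position: [0.548, 0.2409, 0.2532]
tcp_rot: [0.0, 0.652, 0.758, 0.001]
force: [-8.6, -4.2, 31.6]
opening: 0.0003
grasp_force: 15.7
```

```bash
python3 -m crank '[[[0,0,0],[0,0,-1],1],[[0,0,0],[0,0,-3],1],[[0,0,0],[0,0,-4],0.5],[[0,0,0],[0,0,-2],0.5],[[0,0,0],[0,0,0],0.5]]'
python3 - <<'E'
from h import *
from plant import optics,ctrl
import pickle
t=optics.get_image('top');s=optics.get_image('scene')
pickle.dump((t,s),open('k.pkl','wb'))
for z in (.072,.092):print(proj(t,[.5595,.1765,z]),proj(s,[.5595,.1765,z]))
cv2.imwrite('pics/c2.png',np.hstack([crop(t,170,160,50,60,8),crop(s,260,210,50,60,8)]))
E
python3 to.py 0.5595 0.1765 0.27 1.725
```

```text
clock: 7.08
position: [0.5481, 0.2409, 0.3513]
tcp_rot: [0.001, 0.652, 0.758, 0.002]
force: [-0.8, -0.2, -0.8]
opening: 0.0426
grasp_force: 0.0
[[191.87120571 187.30848995]] [[282.20737398 235.00635789]]
[[190.5936078  186.52468228]] [[282.60719864 229.58523065]]
t 7.175 pos [0.5473 0.2406 0.349 ] psi 1.7217 F [ 0.2  1.6 -1.4] T [0.06 0.01 0.  ] open 0.0428 grip 0.0
shift cm [-6.52  0.24  7.9 ] turn [-0.001  0.    -0.003]
```

View pics/c2.png

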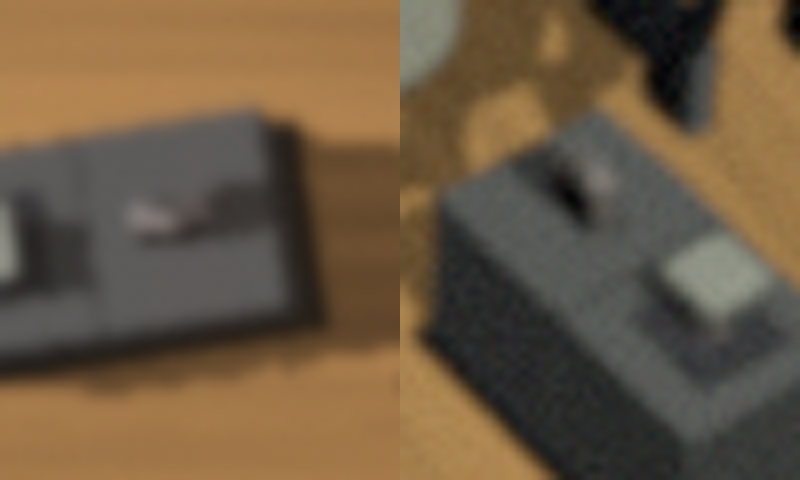

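The key now stands proud at about (190.2,187.1) in the top view, against a prediction of (190.6,186.5). Next I grasp it.

```bash
python3 -m crank '[[[0,0,0],[-3.3,0.12,0],0.5],[[0,0,0],[-3.2,0.12,0],0.5],[[0,0,0],[0,0,3],0.5],[[0,0,0],[0,0,3],0.5],[[0,0,0],[0,0,2],0.5],[[0,0,0],[0,0,1],0.5],[[0,0,0],[0,0,1],0.5],[[0,0,0],[0,0,0],0.5]]'
python3 to.py 0.5595 0.1765 0.248 1.725
```

```text
clock: 8.18
position: [0.5596, 0.1768, 0.2491]
tcp_rot: [-0.0, 0.652, 0.758, -0.0]
force: [0.1, -0.1, 0.6]
opening: 0.0426
grasp_force: 0.0
t 8.175 pos [0.5596 0.1768 0.2491] psi 1.7219 F [ 0.1 -0.1  0.6] T [ 0.01 -0.05  0.03] open 0.0426 grip 0.0
shift cm [-0.03 -0.02  0.11] turn [-0.001  0.    -0.003]
```

```bash
python3 -m crank '[[[0,0,0],[0,0,0.1],0.75],[[0,0,0],[0,0,0],0.85],[[0,0,0],[0,0,0],0.9],[[0,0,0],[0,0,0],1],[[0,0,0],[0,0,0],1],[[0,0,0],[0,0,0],1]]'
python3 to.py 0.5595 0.1765 0.248 1.725
```

```text
clock: 8.93
position: [0.5599, 0.1769, 0.2488]
tcp_rot: [0.0, 0.652, 0.758, 0.0]
force: [-0.3, 0.2, 1.3]
opening: 0.007
grasp_force: 61.2
t 8.925 pos [0.5599 0.1769 0.2488] psi 1.7218 F [-0.3  0.2  1.3] T [ 0.   -0.05 -0.04] open 0.007 grip 61.2
shift cm [-0.03 -0.04  0.08] turn [ 0.    -0.    -0.003]
```

```bash
python3 -m crank '[[[0,0,0],[0,0,-0.5],1],[[0,0,0],[0,0,-1],1],[[0,0,0],[0,0,-1],1],[[0,0,0],[0,0,-1],1],[[0,0,0],[0,0,-2],1],[[0,0,0],[0,0,-3],1],[[0,0,0],[0,0,-3],1],[[0,0,0],[0,0,0],1]]'
python3 to.py 0.495 -0.204 0.3597 1.571
python3 - <<'E'
from h import *
from plant import optics,ctrl
s=optics.get_image('scene');t=optics.get_image('top')
p=ctrl.sense()['position']
for dz in(.173,.19):print(proj(s,p-[0,0,dz]),proj(t,p-[0,0,dz]))
cv2.imwrite('pics/c3.png',np.hstack([crop(t,160,150,50,75,8),crop(s,260,170,50,75,8)]))
E
```

```text
clock: 9.93
position: [0.5605, 0.1771, 0.3667]
tcp_rot: [0.001, 0.652, 0.758, 0.002]
force: [-0.4, 0.3, -0.6]
opening: 0.0073
grasp_force: 61.1
t 9.925 pos [0.5605 0.1771 0.3667] psi 1.7218 F [-0.4  0.3 -0.6] T [-0.02 -0.05  0.01] open 0.0073 grip 61.1
shift cm [-36.69 -12.21   0.61] turn [ 0.005 -0.001  0.151]
[[284.77932345 201.03697451]] [[183.37758355 182.15968766]]
[[284.39603134 206.18875483]] [[184.70366192 182.97280395]]
```

View pics/c3.png

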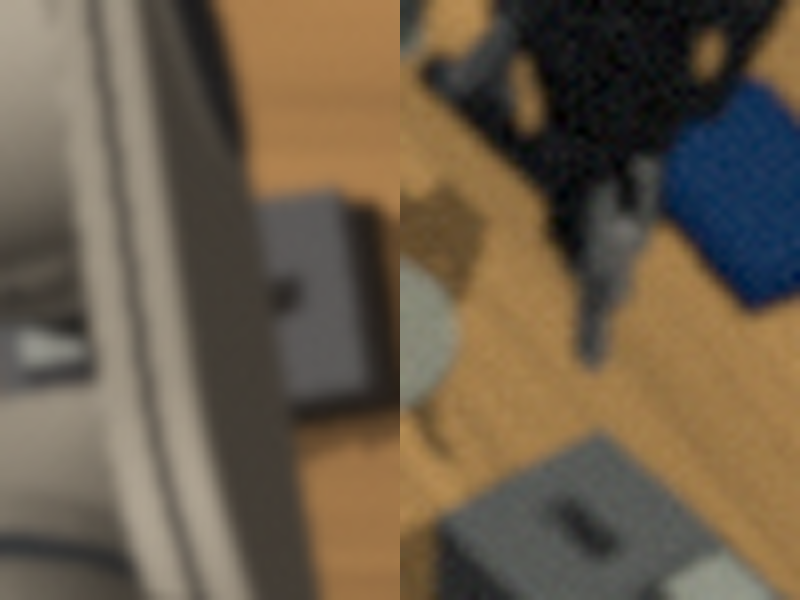

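The key came out straight. Its tip is at raw (284,215) in the scene view, as expected, and the well is empty. Now to the lock.

```bash
python3 -m crank '[[[0,0,0],[-3,-1,0],1],[[0,0,0],[-4.2,-1.4,0],1],[[0,0,0],[-4.2,-1.4,0],1],[[0,0,0],[-4.2,-1.4,0],1],[[0,0,0],[-4.2,-1.4,0],1],[[0,0,0],[-4.2,-1.4,0],1],[[0,0,0],[-4.2,-1.4,0],1],[[0,0,0],[-4.2,-1.4,0],1],[[0,0,0],[-3,-1,0],1],[[0,0,0.15],[-1.3,-0.4,0],1],[[0,0,0],[0,0,0],1],[[0,0,0],[0,0,0],1]]'
python3 to.py 0.495 -0.2045 0.344 1.571
python3 - <<'E'
from h import *
from plant import optics,ctrl
s=optics.get_image('scene');t=optics.get_image('top')
p=ctrl.sense()['position']
print('tip',proj(s,p-[0,0,.2205]),'lock',proj(s,[.495,-.2045,.114]))
cv2.imwrite('pics/c4.png',np.hstack([crop(t,305,170,50,75,8),crop(s,215,85,50,75,8)]))
E
```

```text
clock: 11.52
position: [0.4942, -0.2038, 0.3629]
tcp_rot: [-0.001, 0.706, 0.708, -0.0]
force: [-0.4, 1.4, 0.2]
opening: 0.007
grasp_force: 61.1
t 11.525 pos [ 0.4942 -0.2038  0.3629] psi 1.5746 F [-0.4  1.4  0.2] T [-0.    0.01  0.02] open 0.007 grip 61.1
shift cm [-0.07  0.08  1.89] turn [-0.001 -0.001  0.004]
tip [[241.23064599 132.23611078]] lock [[240.98762397 139.86335668]]
```

View pics/c4.png

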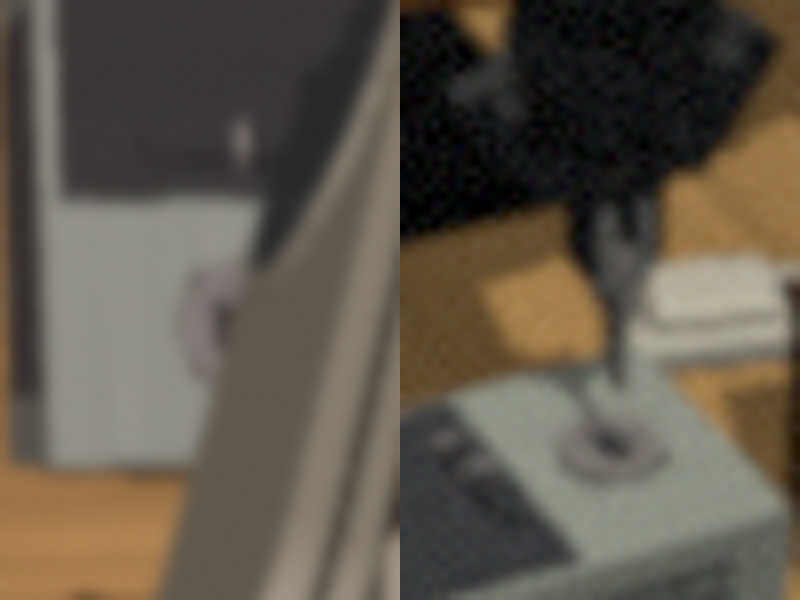

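Scene crop: the key's tip is at raw (242,133) and the mouth at (241,140), so they line up within the funnel. I'll lower the key gently while watching the force.

```bash
python3 -m crank '[[[0,0,0],[-0.07,0.08,1],1],[[0,0,0],[0,0,0.9],1],[[0,0,0],[0,0,0.5],1],[[0,0,0],[0,0,0.4],1],[[0,0,0],[0,0,0],1]]';python3 to.py 0.495 -0.2045 0.3045 1.571
python3 -m crank '[[[0,0,0],[0,0,0.3],1],[[0,0,0],[0,0,0.3],1],[[0,0,0],[0,0,0],1]]';python3 to.py 0.495 -0.2045 0.3045 1.571
```

```text
clock: 12.25
position: [0.4951, -0.205, 0.3354]
tcp_rot: [-0.0, 0.707, 0.707, -0.0]
force: [0.9, 0.1, -1.3]
opening: 0.0073
grasp_force: 61.1
t 12.25 pos [ 0.4951 -0.205   0.3354] psi 1.5718 F [ 0.9  0.1 -1.3] T [-0.05  0.04 -0.01] open 0.0073 grip 61.1
shift cm [ 0.05 -0.01  3.09] turn [-0.001 -0.     0.001]
clock: 12.62
position: [0.4951, -0.205, 0.3295]
tcp_rot: [-0.0, 0.707, 0.707, -0.0]
force: [-0.3, 0.3, 0.0]
opening: 0.0076
grasp_force: 61.1
t 12.625 pos [ 0.4951 -0.205   0.3295] psi 1.5717 F [-0.3  0.3  0. ] T [ 0.01 -0.01 -0.  ] open 0.0076 grip 61.1
shift cm [ 0.05 -0.01  2.5 ] turn [-0.    -0.     0.001]
```

In the funnel with no contact. I'll continue down towards the first pin.

```bash
python3 -m crank '[[[0,0,0],[0,0,0.2],1],[[0,0,0],[0,0,0.2],1],[[0,0,0],[0,0,0],1]]'; python3 -m crank '[[[0,0,0],[0,0,0.2],1],[[0,0,0],[0,0,0.2],1],[[0,0,0],[0,0,0],1]]';python3 to.py 0.495 -0.2045 0.3045 1.571
```

```text
clock: 13.0
position: [0.4951, -0.205, 0.3255]
tcp_rot: [-0.0, 0.707, 0.707, -0.0]
force: [-0.2, -0.3, -0.3]
opening: 0.0075
grasp_force: 61.1
clock: 13.38
position: [0.495, -0.205, 0.3215]
tcp_rot: [-0.0, 0.707, 0.707, -0.0]
force: [-1.2, -1.6, 0.1]
opening: 0.0074
grasp_force: 61.2
t 13.375 pos [ 0.495  -0.205   0.3215] psi 1.5719 F [-1.2 -1.6  0.1] T [-0.04  0.27  0.  ] open 0.0074 grip 61.2
shift cm [ 0.05 -0.    1.7 ] turn [-0.001 -0.     0.001]
```

```bash
python3 -m crank '[[[0,0,0.04],[0,-0.02,0.2],1],[[0,0,-0.08],[0,0,0.2],1],[[0,0,0.08],[0,0,0],1],[[0,0,-0.04],[0,0,0],1]]'; python3 to.py 0.495 -0.2045 0.3045 1.571; python3 -m crank '[[[0,0,0.04],[0,0,0.2],1],[[0,0,-0.08],[0,0,0.2],1],[[0,0,0.08],[0,0,0],1],[[0,0,-0.04],[0,0,0],1]]';python3 to.py 0.495 -0.2045 0.3045 1.571
```

```text
clock: 13.88
position: [0.4949, -0.205, 0.3176]
tcp_rot: [-0.0, 0.707, 0.707, -0.0]
force: [-0.9, -0.5, -0.1]
opening: 0.0076
grasp_force: 61.2
t 13.875 pos [ 0.4949 -0.205   0.3176] psi 1.5718 F [-0.9 -0.5 -0.1] T [-0.09  0.27  0.03] open 0.0076 grip 61.2
shift cm [0.05 0.01 1.31] turn [-0.    -0.     0.001]
clock: 14.38
position: [0.4954, -0.2052, 0.314]
tcp_rot: [0.001, 0.707, 0.707, 0.0]
force: [-0.3, -0.7, 2.1]
opening: 0.0071
grasp_force: 61.4
t 14.375 pos [ 0.4954 -0.2052  0.314 ] psi 1.5717 F [-0.3 -0.7  2.1] T [-0.05 -0.07 -0.1 ] open 0.0071 grip 61.4
shift cm [ 0.07 -0.04  0.95] turn [0.001 0.001 0.001]
```

```bash
python3 -m crank '[[[0,0,0.04],[0,0,0.2],1],[[0,0,-0.08],[0,0,0.2],1],[[0,0,0.08],[0,0,0],1],[[0,0,-0.04],[0,0,0],1]]'; python3 to.py 0.495 -0.2045 0.3045 1.571; python3 -m crank '[[[0,0,0.04],[0,0,0.2],1],[[0,0,-0.08],[0,0,0.2],1],[[0,0,0.08],[0,0,0],1],[[0,0,-0.04],[0,0,0],1]]';python3 to.py 0.495 -0.2045 0.3045 1.571
```

```text
clock: 14.88
position: [0.4953, -0.205, 0.3098]
tcp_rot: [0.0, 0.707, 0.707, 0.0]
force: [-0.1, -0.3, -0.0]
opening: 0.0078
grasp_force: 61.2
t 14.875 pos [ 0.4953 -0.205   0.3098] psi 1.5716 F [-0.1 -0.3 -0. ] T [ 0.17 -0.18  0.  ] open 0.0078 grip 61.2
shift cm [ 0.05 -0.03  0.53] turn [0.001 0.    0.001]
clock: 15.38
position: [0.4953, -0.205, 0.3057]
tcp_rot: [0.0, 0.707, 0.707, 0.0]
force: [0.3, -0.4, -0.4]
opening: 0.0075
grasp_force: 61.1
t 15.375 pos [ 0.4953 -0.205   0.3057] psi 1.5716 F [ 0.3 -0.4 -0.4] T [ 0.05 -0.24 -0.03] open 0.0075 grip 61.1
shift cm [ 0.05 -0.03  0.12] turn [0.001 0.    0.001]
```

```bash
python3 -m crank '[[[0,0,0.04],[0,0,0.1],1],[[0,0,-0.08],[0,0,0.1],1],[[0,0,0.04],[0,0,0],1]]'; python3 -m crank '[[[0,0,0.04],[0,0,0.1],1],[[0,0,-0.08],[0,0,0.1],1],[[0,0,0.04],[0,0,0],1]]';python3 to.py 0.495 -0.2045 0.3045 1.571
```

```text
clock: 15.75
position: [0.4955, -0.2051, 0.3049]
tcp_rot: [0.001, 0.707, 0.707, 0.001]
force: [-2.1, 1.8, 11.0]
opening: 0.0075
grasp_force: 62.7
clock: 16.12
position: [0.4958, -0.2053, 0.3045]
tcp_rot: [0.001, 0.707, 0.707, 0.001]
force: [-5.1, 2.0, 26.1]
opening: 0.0073
grasp_force: 64.9
t 16.125 pos [ 0.4958 -0.2053  0.3045] psi 1.5718 F [-5.1  2.  26.1] T [0.47 1.2  0.03] open 0.0073 grip 64.9
shift cm [ 0.08 -0.08  0.  ] turn [0.003 0.001 0.001]
```

The key is on the keyway floor: the tip is at the expected home depth and the force rises to 26 N. I'll ease the push and start the turn.

```bash
python3 -m crank '[[[0,0,0],[0.02,-0.05,-0.15],1],[[0,0,0],[0,0,0],1]]'; python3 to.py 0.495 -0.2045 0.3045 1.571; python3 -m crank '[[[0,0,0.1],[0,0,0],1],[[0,0,0.1],[0,0,0],1],[[0,0,0.1],[0,0,0],1],[[0,0,0.1],[0,0,0],1],[[0,0,0],[0,0,0],1]]';python3 to.py 0.495 -0.2045 0.3045 1.171
```

```text
clock: 16.38
position: [0.4953, -0.205, 0.3049]
tcp_rot: [0.001, 0.707, 0.707, 0.001]
force: [-1.7, 1.0, 14.5]
opening: 0.0071
grasp_force: 63.1
t 16.375 pos [ 0.4953 -0.205   0.3049] psi 1.5716 F [-1.7  1.  14.5] T [0.31 0.35 0.01] open 0.0071 grip 63.1
shift cm [ 0.05 -0.03  0.04] turn [0.003 0.001 0.001]
clock: 17.0
position: [0.4954, -0.2052, 0.3049]
tcp_rot: [0.001, 0.834, 0.553, 0.001]
force: [-2.3, -0.0, 13.2]
opening: 0.0075
grasp_force: 63.1
t 17.0 pos [ 0.4954 -0.2052  0.3049] psi 1.1708 F [-2.3 -0.  13.2] T [0.04 0.37 0.03] open 0.0075 grip 63.1
shift cm [ 0.05 -0.06  0.04] turn [ 0.004  0.    -0.   ]
```

```bash
python3 -m crank '[[[0,0,0.12],[0,0,0],1],[[0,0,0.12],[0,0,0],1],[[0,0,0.12],[0,0,0],1],[[0,0,0.12],[0,0,0],1],[[0,0,0.12],[0,0,0],1],[[0,0,0],[0,0,0],1]]'; python3 to.py 0.495 -0.2045 0.3045 0.571;python3 -m crank '[[[0,0,0.12],[0,0,0],1],[[0,0,0.12],[0,0,0],1],[[0,0,0.12],[0,0,0],1],[[0,0,0.12],[0,0,0],1],[[0,0,0.09],[0,0,0],1],[[0,0,0],[0,0,0],1],[[0,0,0],[0,0,0],1]]';python3 to.py 0.495 -0.2045 0.3045 0.0
```

```text
clock: 17.75
position: [0.4953, -0.2053, 0.3049]
tcp_rot: [0.001, 0.96, 0.281, 0.001]
force: [-2.1, -0.8, 13.0]
opening: 0.0072
grasp_force: 63.1
t 17.75 pos [ 0.4953 -0.2053  0.3049] psi 0.5706 F [-2.1 -0.8 13. ] T [-0.01  0.43  0.07] open 0.0072 grip 63.1
shift cm [ 0.01 -0.08  0.04] turn [ 0.003 -0.002 -0.   ]
clock: 18.62
position: [0.4953, -0.2053, 0.3049]
tcp_rot: [0.001, 1.0, 0.001, 0.002]
force: [-2.4, -0.9, 14.0]
opening: 0.0075
grasp_force: 63.0
t 18.625 pos [ 0.4953 -0.2053  0.3049] psi 0.0021 F [-2.4 -0.9 14. ] T [-0.2   0.52  0.04] open 0.0075 grip 63.0
shift cm [-0.03 -0.08  0.04] turn [ 0.002 -0.003  0.002]
```

```bash
python3 -m crank '[[[0,0,0.05],[0,0,0],1],[[0,0,0.05],[0,0,0],1],[[0,0,0],[0,0,0],1]]'; python3 to.py 0.495 -0.2045 0.3045 -0.1;python3 -m crank '[[[0,0,0.04],[0,0,0],1],[[0,0,0],[0,0,0],1],[[0,0,0],[0,0,0],1]]';python3 to.py 0.495 -0.2045 0.3045 -0.14;python3 -m crank '[[[0,0,0.04],[0,0,0],1],[[0,0,0],[0,0,0],1],[[0,0,0],[0,0,0],1]]';python3 to.py 0.495 -0.2045 0.3045 -0.18
```

```text
clock: 19.0
position: [0.4953, -0.2054, 0.3049]
tcp_rot: [0.001, 0.999, -0.049, 0.002]
force: [-2.1, -1.0, 13.1]
opening: 0.0075
grasp_force: 63.0
t 19.0 pos [ 0.4953 -0.2054  0.3049] psi -0.0985 F [-2.1 -1.  13.1] T [-0.25  0.53  0.08] open 0.0075 grip 63.0
shift cm [-0.04 -0.08  0.04] turn [ 0.002 -0.003  0.002]
clock: 19.38
position: [0.4953, -0.2053, 0.3049]
tcp_rot: [0.001, 0.998, -0.069, 0.002]
force: [-2.1, -1.0, 14.2]
opening: 0.0075
grasp_force: 63.1
t 19.375 pos [ 0.4953 -0.2053  0.3049] psi -0.1379 F [-2.1 -1.  14.2] T [-0.18  0.51  0.06] open 0.0075 grip 63.1
shift cm [-0.04 -0.08  0.04] turn [ 0.001 -0.003  0.002]
clock: 19.75
position: [0.4953, -0.2054, 0.3049]
tcp_rot: [0.001, 0.996, -0.089, 0.002]
force: [-3.0, -0.4, 14.3]
opening: 0.0075
grasp_force: 63.0
t 19.75 pos [ 0.4953 -0.2054  0.3049] psi -0.1776 F [-3.  -0.4 14.3] T [-0.22  0.53  0.15] open 0.0075 grip 63.0
shift cm [-0.05 -0.08  0.04] turn [ 0.001 -0.003  0.002]
```

```bash
python3 -m crank '[[[0,0,0.04],[0,0,0],1],[[0,0,0],[0,0,0],1],[[0,0,0],[0,0,0],1]]'|tail -1; python3 to.py 0.495 -0.2045 0.3045 -0.22;python3 -m crank '[[[0,0,0],[0,0,0],1],[[0,0,0],[0,0,0],1]]' |tail -1;python3 - <<'E'
from h import *
from plant import optics,ctrl
print(ctrl.sense()['torque'])
s=optics.get_image('scene');t=optics.get_image('top')
cv2.imwrite('pics/c5.png',np.hstack([crop(t,300,155,60,75,6),crop(s,200,95,60,75,6)]))
E
```

```text
grasp_force: 63.1
t 20.125 pos [ 0.4953 -0.2053  0.3049] psi -0.2172 F [-2.5 -0.5 12.6] T [-0.2   0.51  0.27] open 0.0072 grip 63.1
shift cm [-0.05 -0.08  0.04] turn [ 0.001 -0.003  0.003]
grasp_force: 63.1
[-0.1836848   0.54152844  0.32032003]
```

View pics/c5.png

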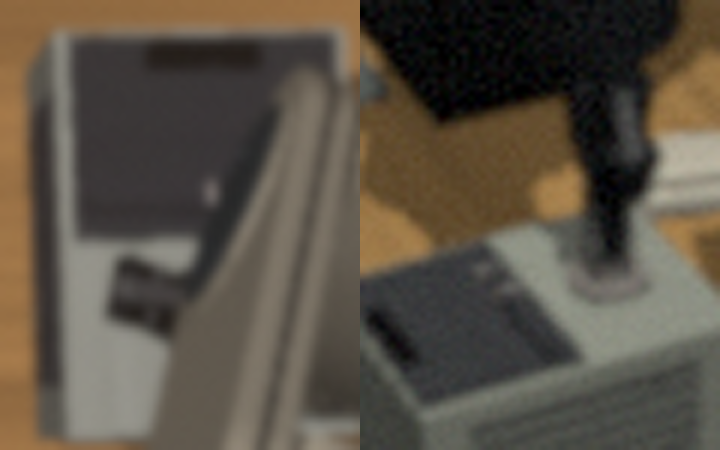

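The crops show the fingers gripping the key in the lock, just above the collar at about (608,275). The holding torque of about 0.3 Nm, well above the spring's 0.08, puts the plug against its stop. I'm handing in.

```bash
python3 -c "
from plant import finish_job
print(finish_job())"
```

```text
the job is handed in; nothing more can be done
None
```

I pressed the ejector to its stop, pulled the key out, pushed it fully home in the silver enclosure's lock and turned it a quarter turn clockwise to the stop; I handed the job in at about 20 s with the arm still gripping and holding it, with the stop judged from the holding torque because the bolt wasn't clear in the pictures.

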